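# Square a carving blank into the jig corner

### The arm

A 6-joint arm with a two-finger parallel gripper is mounted at the origin on the work surface. World frame = base frame: x ahead of the robot, y to its left, z up, the work surface at z = 0. Lengths are in m, angles in rad, forces in N, time in s.
With the tool pointing down it reaches from about 0.3 to 0.875 m from the base axis. Payload 6.4 kg.
Tool frame: the origin (TCP) lies midway between the tips of the shut fingers; the grasp point (between the pads) lies 19 mm behind it; z points along the fingers, y is the direction in which the jaws open and shut (so a half turn about z gives the same grasp; the last joint's range is limited). The gripper opens to 85 mm and grips with 20 to 120 N. Pads are 22 mm wide; open, the fingers measure 114 mm over their backs; the gripper's body (76 mm by 85 mm) begins 54 mm behind the grasp point. The pads swing forward as they close: fully open they stand 13 mm farther back than shut.
Start: joints at [1.05, 0.181, 1.607, -0, 1.354, -0.206], TCP at [0.178, 0.547, 0.231] pointing down, gripper open.
Joint ranges: [-2.99, 2.99], [-0.89, 2.07], [0.3, 2.58], [-1.14, 4.28], [0, 2.63], [-3.12, 3.12]. Speed limits (rad/s): [2.57, 2.57, 3.01, 3.14, 3.14, 3.14].

### API

Orientations are given as a unit quaternion [w, x, y, z].
In Python, from bench import ctrl gives the robot as it stands. The module is installed in compiled form; this text tells all that it offers.
- The arm moves only by the tool arm_command, never from a script. Its argument "plan" is one flat list of numbers, 4 for each row, row after row: the shift along the tool's x, y, z in mm, then the turn about the tool's z in rad. A call has 1 to 20 rows; each row shifts and turns the commanded pose from where the row before left it, along the tool's axes as they then stand; what a row does not reach is not made up. A row lasts 1/10 s, in which the tool goes at most 50 mm and 8.59 degrees, less where a joint would pass 70% of its speed; a pose out of reach is approached as far as the arm can. A call is refused whole if a number of a shift passes 50 or a number of a turn 0.15, either way. A call with a gripper value outside its range is refused whole. "grip" is the opening, from 0 (shut) to 1 (fully open), set as the call begins (left out, the last holds). The fingers move at their own pace and stop on an object; the grip force is fixed at half the most. Time passes only in rows, so rows that do not move let the fingers close. It gives the time, the measured TCP pose, the force and the opening at its end, in the units of the state.
- ctrl.get_obs(): the state, without advancing time (a new reading comes with each control period).
- ctrl.camera(name): name is "scene" or "top" or "wrist"; returns a dict with "color" (384x512x3 uint8, red, green, blue), "camera_matrix" (3x3 intrinsics, pixels), "eye" and "attitude" of the camera in the world; the wrist camera has in their place "T_tool_cam" (4x4, takes a point from camera to tool coordinates, whose origin is the TCP and whose axes are the flange's). Camera axes: x right, y up, looking along -z (the intrinsics and any distortion apply to the point x, -y, -z); pixel columns grow to the right and rows downward; lengths in m; the calibration is good to about 2 mm. The wrist camera is an equidistant fisheye: a pixel r from the principal point sees the ray r / f radians off the axis. A picture is of the moment at which its call begins: read the wrist's pose just before it. There is no depth.
- ctrl.hand_in(): hands the job in, once; it reports no verdict.
The state is a dict: "time_s": time; "q": joint angles; "dq": joint speeds; "joint_efforts": joint torques, N m; "eef_pos": TCP position; "eef_rot": TCP orientation; "wrist_force": force on the tool from outside, world axes, zero at the start; "torque": the same for the moment, N m; "opening": opening from 0.0 (shut) to 1.0 (fully open).
Only numpy, scipy, OpenCV 4.12 (cv2) and the standard library are available. Lean on these libraries where they do the work, as an engineer would, in place of code of your own. Each camera call takes 0.05 s, during which the arm holds its last target. There are 200 camera calls.

### The job

Push the loose carving blank across the jig board until it sits flat against the back fence and fully home in the corner against the end stop, and have the sliding stop block pushed up snug against the blank's free end so that it cannot shift. Only push things along the surface: the blank must stay flat on the board and is not lifted or tipped. Leave the gouge, the tin, the mallet and the sharpening stone where they are.

Things in the scene. Friction and masses are not known exactly. Their poses are not given: they have to be found in the camera images.
- board: Jig board fixed on the bench, grey laminate 300 mm (x) x 540 mm (y) x 12 mm. Origin: on the bench top under the board, 20 mm left of its middle; axes parallel to corner, turned up to 17 degrees clockwise or 6 anticlockwise. On it: back fence (far side, aluminium strip 20 mm high, 35 mm thick, inner face x = 115 mm, from y = -270 to 230 mm) and end stop (left, 20 mm high, 32 mm thick, inner face y = 200 mm, x = -35 to 115 mm).
- corner (a point): Inside corner of the jig, on the board's top surface (12 mm above the bench), where the inner faces of back fence and end stop meet. x points across the fence, away from the robot; y along the fence towards the end stop (robot's left); z up. Fence face: x = 0; end stop face: y = 0. The metal track along y at x = -50 mm is flush with the board.
- blank_center (a point): Centre (half-way up) of the carving blank: loose pale wooden slab 100 mm (its x) x 130 mm (its y) x 24 mm thick, 0.15 to 0.27 kg, round pattern on top, flat on the board. Starts turned up to 23 degrees; its centre must travel 40 to 75 mm to the fence and 75 to 135 mm to the end stop. Home: axes square with corner, centre there at x = -50, y = -65, z = 12 mm.
- block_face (a point): Middle of the left face (towards blank and end stop) of the sliding stop block, 16 mm above the board. Wooden block 80 mm (x) x 60 mm (y) x 32 mm high: from this point it extends 60 mm towards -y and 40 mm either side in x (axes as corner). Captive on the track: slides only along y, at x = -50 mm of corner; cannot be lifted or turned.
- stopblock (a joint): Travel of the sliding stop block along the track, m, growing towards the end stop (0 to 0.30). Its left face is at y = -0.40 + value in corner, so it meets a blank that is home at 0.27. Sliding it takes about 2 N and it stays where it is left. It starts between 0.02 and 0.07.
- gouge_mid (a point): Middle of a gouge (round wooden handle 105 mm long, 30 mm thick, with a 60 mm steel blade, lying along its x) on the near right part of the jig board, roughly parallel to the fence. Leave it alone.
- tin_mid (a point): Middle of a closed round tin, 52 mm wide, 42 mm high, on the near left part of the jig board. Leave it alone.
- mallet_head (a point): Middle of the head (75 x 130 x 70 mm high) of a wooden mallet lying on the bench to the left of the jig; its handle, 26 mm thick, reaches 217 mm from here along its -x. Leave it alone.
- stone_mid (a point): Middle of a sharpening stone in a wooden tray, 70 x 210 mm, 34 mm high, on the bench to the right of the jig. Leave it alone.
Not all that is in view belongs to the job. Of the things that look like the part that bears blank_center, the smallest one is meant.

How it is judged:
By the outcome, as a careful person would: the job done as asked, in the order asked, and still so for the second after the job is handed in, with the robot touching nothing.
It also fails if it takes over 64 s, if anything falls off the work surface, if the arm or the gripper's body presses on something with over 40 N, if the wrist force passes 120 N, or if a joint passes its speed limit or range.

## Working session

There is one attempt and no reset: what is moved stays moved. The work goes in short steps, Python scripts to look and compute and a tool call to move; the robot and the scene stay as the last step left them, time stands still between calls to the robot, and variables do not carry over. Pictures are saved under pics/ and viewed, about 8 in all and at most 12, crops included, and the job is handed in when it is done.

Besides the shell and the picture viewer there is one more tool, called after "Call:" by a JSON object that holds its "fn" and its "kwargs", one argument or row to a line. arm_command: Moves the arm, as the interface text tells. Its arguments: {"type":"object","properties":{"plan":{"type":"array","items":{"type":"number"}},"grip":{"type":"number"}},"required":["plan"]}

```bash
mkdir -p pics; cat > h.py <<'E'
import numpy as np, cv2
from scipy.spatial.transform import Rotation as R
from bench import ctrl
np.set_printoptions(precision=4,suppress=True)
def rot(a):
    a=np.array(a); return a if a.shape==(3,3) else R.from_quat(a,scalar_first=True).as_matrix()
def plane(c,uv,z):
    "pixels -> world points on plane z (fixed cameras)"
    uv=np.atleast_2d(uv).astype(float); K=c['camera_matrix']
    d=np.c_[(uv[:,0]-K[0,2])/K[0,0],-(uv[:,1]-K[1,2])/K[1,1],-np.ones(len(uv))]@rot(c['attitude']).T
    e=np.array(c['eye']); return e+d*((z-e[2])/d[:,2])[:,None]
def proj(c,P):
    p=(np.atleast_2d(P)-np.array(c['eye']))@rot(c['attitude']); K=c['camera_matrix']
    return np.c_[K[0,2]+K[0,0]*p[:,0]/-p[:,2],K[1,2]-K[1,1]*p[:,1]/-p[:,2]]
def save(n,im): cv2.imwrite('pics/'+n,cv2.cvtColor(im,cv2.COLOR_RGB2BGR))
E
python3 - <<'E'
from h import *
o=ctrl.get_obs(); print(o['time_s'],o['eef_pos'],o['eef_rot'])
for n in('top','scene'):
    c=ctrl.camera(n); print(n,{k:v for k,v in c.items() if k!='color'}); save(n+'0.png',c['color']); np.save(n+'0.npy',c,allow_pickle=True)
E
```

```text
0.0 [0.1777 0.5463 0.2304] [-0.0003  0.1567  0.9876 -0.0008]
top {'camera_matrix': array([[445.249 ,   0.    , 249.3836],
       [  0.    , 445.249 , 185.6642],
       [  0.    ,   0.    ,   1.    ]]), 'eye': array([ 0.241 , -0.0087,  1.2613]), 'attitude': array([-0.6944, -0.0694,  0.0653,  0.7133])}
scene {'camera_matrix': array([[468.1234,   0.    , 252.4174],
       [  0.    , 468.1234, 195.3068],
       [  0.    ,   0.    ,   1.    ]]), 'eye': array([1.6359, 0.7105, 0.9499]), 'attitude': array([0.4276, 0.2404, 0.4078, 0.7701])}
```

View pics/top0.png

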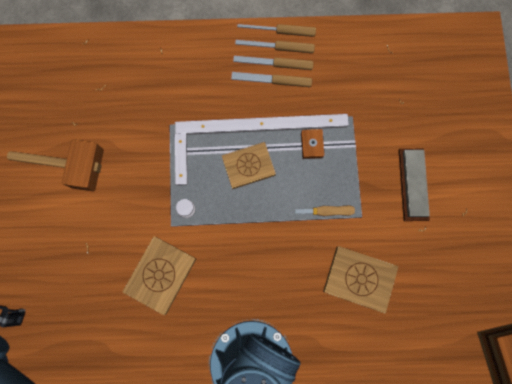

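View pics/scene0.png

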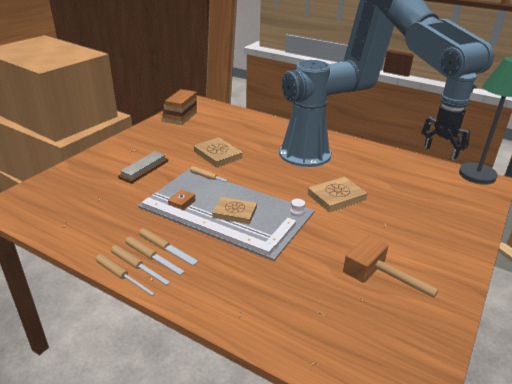

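The top view has three lookalikes: (249,164) on the board, and (159,275) and (361,278) on the bench. The one on the board is smallest and loose there, so I take it. The block is at (313,143), the fence and stop are the white L, the tin is at (185,207) and the gouge at (326,211).

```bash
python3 - <<'E'
from h import *
c=np.load('top0.npy',allow_pickle=True).item(); im=c['color']
hsv=cv2.cvtColor(im,cv2.COLOR_RGB2HSV)
for p in[(235,175),(310,135),(270,123),(200,200),(185,207),(100,230)]: print(p,hsv[p[1],p[0]])
x0,x1,y0,y1=160,370,100,235
big=cv2.resize(im[y0:y1,x0:x1],None,fx=3.8,fy=3.8,interpolation=cv2.INTER_CUBIC)
sub=np.zeros(im.shape[:2],np.uint8); sub[y0:y1,x0:x1]=255
def rect(m):
    m=cv2.bitwise_and(m,sub); cs=cv2.findContours(m,0,cv2.CHAIN_APPROX_NONE)[0]
    return max(cs,key=cv2.contourArea)
wood=cv2.inRange(hsv,(10,70,110),(22,170,255)); wood[200:]=0
blk=cv2.inRange(hsv,(5,150,60),(14,255,255)); blk[125:165,295:330]|=0; z=np.zeros_like(blk); z[125:163,298:328]=255; blk&=z
white=cv2.inRange(hsv,(0,0,185),(180,45,255))
for n,m,h in(('blank',wood,.036),('block',blk,.044),('white',white,.032)):
    k=rect(m); r=cv2.minAreaRect(k); b=cv2.boxPoints(r); P=plane(c,b,h)[:,:2]
    print(n,cv2.contourArea(k),b.round(1).tolist()); print(P, 'sides',np.linalg.norm(P-np.roll(P,1,0),axis=1),'ctr',P.mean(0))
    cv2.polylines(big,[np.int32((b-[x0,y0]+.5)*3.8)],1,(255,0,0) if n!='white' else (0,0,255),1)
# fence: white, inner edge fits
k=rect(white); a=cv2.approxPolyDP(k,2,True)[:,0]; print('L poly',a.tolist()); print(plane(c,a,.032)[:,:2])
save('crop1.png',big)
E
```

```text
(235, 175) [ 16 134 160]
(310, 135) [ 12 184 147]
(270, 123) [129  12 206]
(200, 200) [105  16 124]
(185, 207) [125  14 206]
(100, 230) [ 13 186 141]
blank 1499.0 [[221.10000610351562, 155.0], [264.79998779296875, 141.10000610351562], [275.3999938964844, 174.3000030517578], [231.60000610351562, 188.1999969482422]]
[[ 0.5686  0.0736]
 [ 0.6061 -0.052 ]
 [ 0.5084 -0.0786]
 [ 0.472   0.0454]] sides [0.1007 0.1311 0.1012 0.1292] ctr [ 0.5388 -0.0029]
block 514.5 [[302.0, 130.0], [323.0, 130.0], [323.0, 157.0], [302.0, 157.0]]
[[ 0.6336 -0.1588]
 [ 0.6319 -0.2185]
 [ 0.5526 -0.214 ]
 [ 0.5543 -0.1549]] sides [0.0794 0.0598 0.0794 0.0591] ctr [ 0.5931 -0.1866]
white 2081.5 [[172.8000030517578, 121.9000015258789], [346.8999938964844, 113.9000015258789], [349.70001220703125, 175.39999389648438], [175.60000610351562, 183.39999389648438]]
[[ 0.6727  0.2123]
 [ 0.6824 -0.2924]
 [ 0.5001 -0.288 ]
 [ 0.4907  0.2031]] sides [0.1823 0.5047 0.1824 0.4912] ctr [ 0.5865 -0.0413]
L poly [[347, 117], [302, 116], [176, 123], [176, 183], [185, 183], [184, 140], [187, 131], [346, 124]]
[[ 0.6729 -0.2921]
 [ 0.6798 -0.1623]
 [ 0.6691  0.2029]
 [ 0.4919  0.202 ]
 [ 0.4912  0.1766]
 [ 0.6173  0.1797]
 [ 0.644   0.1711]
 [ 0.6519 -0.2878]]
```

View pics/crop1.png

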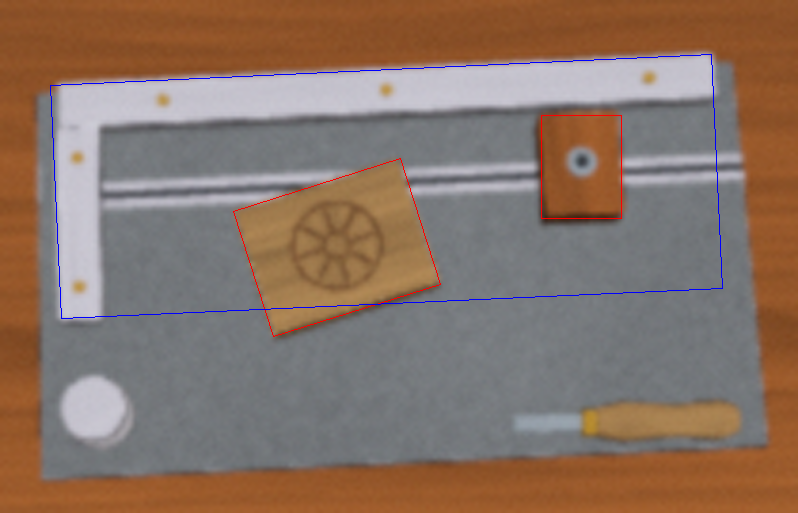

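The crop confirms the choice: its sides measure 101 x 130 mm. The fence's inner edge runs from about (186,133) to (348,126). I'll fit the corner frame more precisely before moving.

```bash
cat >> h.py <<'E'
def edges(g,fixed,lo,hi,axis,th,sign):
    "subpixel threshold crossing along lines; axis 0: scan rows at given columns"
    out=[]
    for f in fixed:
        p=(g[lo:hi,f] if axis==0 else g[f,lo:hi]).astype(float)
        for i in range(len(p)-1):
            if (p[i]-th)*sign>0 and (p[i+1]-th)*sign<=0:
                s=lo+i+(p[i]-th)/(p[i]-p[i+1]); out.append((f,s) if axis==0 else (s,f)); break
    return np.array(out)
def fitl(P):
    v=cv2.fitLine(np.float32(P),cv2.DIST_HUBER,0,.001,.001).ravel(); return v[2:],v[:2]
E
python3 - <<'E'
from h import *
c=np.load('top0.npy',allow_pickle=True).item(); g=cv2.cvtColor(c['color'],cv2.COLOR_RGB2GRAY)
e1=edges(g,list(range(195,300))+list(range(330,345)),122,140,0,150,1)
e2=edges(g,list(range(140,180)),178,195,1,150,1)
p1,d1=fitl(plane(c,e1,.032)[:,:2]); p2,d2=fitl(plane(c,e2,.032)[:,:2])
if d1[1]<0:d1=-d1
if d2[0]<0:d2=-d2
print('fence dir',d1,'a',np.degrees(np.arctan2(-d1[0],d1[1])),'stop dir',np.degrees(np.arctan2(d2[1],d2[0])))
t=np.linalg.solve(np.c_[d1,-d2],p2-p1); C=p1+d1*t[0]; a=np.arctan2(-d1[0],d1[1]); print('corner',C,len(e1),len(e2))
M=np.array([[np.cos(a),-np.sin(a)],[np.sin(a),np.cos(a)]])
f=lambda p:(np.array(p)-C)@M*1000
print('blank',f([.5388,-.0029]),'block ctr',f([.5931,-.1866]),'blank corners',f([[.5686,.0736],[.6061,-.052],[.5084,-.0786],[.472,.0454]]))
print('tin',f(plane(c,[[184,206]],.054)[:,:2]),'gouge',f(plane(c,[[296,212],[354,210]],.027)[:,:2]))
# outer-side checks
e3=edges(g,range(195,300),125,105,0,150,1) if 0 else None
np.save('frame.npy',[*C,a])
W=lambda p:C+M@np.array(p)/1000
for p in([-185,-120],[-50,-205]): print(p,W(p))
E
```

```text
fence dir [-0.0178  0.9998] a 1.0213498 stop dir 1.6050011
corner [0.64   0.1764] 120 39
blank [-104.4297 -177.4549] block ctr [ -53.4128 -362.0936] blank corners [[ -73.2708 -101.4982]
 [ -38.0156 -227.7467]
 [-136.1742 -252.601 ]
 [-170.3581 -127.9718]]
tin [[-217.5511    3.4327]] gouge [[-244.4034 -304.692 ]
 [-246.0569 -466.4757]]
[-185, -120] [0.4572 0.0531]
[-50, -205] [ 0.5937 -0.0295]
```

Call:
{"fn": "arm_command", "kwargs": {
  "plan": [0, 0, 0, -0.111, 0, 0, 0, -0.111, 0, 0, 0, -0.111, -18, -40, 0, 0, -18, -40, 0, 0, -18, -40, 0, 0, -18, -40, 0, 0, -18, -40, 0, 0, -18, -40, 0, 0, -18, -40, 0, 0, -18, -40, 0, 0, -18, -40, 0, 0, -18, -40, 0, 0, -18, -40, 0, 0, -18, -40, 0, 0, -18, -40, 0, 0, -18, -36, 0, 0, 0, 0, 0, 0, 0, 0, 0, 0],
  "grip": 0.8
}}

```text
time_s: 2.0
eef_pos: [0.4398, -0.005, 0.2308]
eef_rot: [-0.001, -0.008, 1.0, 0.0]
wrist_force: [0.7, 0.0, -0.8]
opening: 0.801
```

```bash
cat >> h.py <<'E'
cx,cy,al=np.load('frame.npy'); C=np.array([cx,cy])
M=np.array([[np.cos(al),-np.sin(al)],[np.sin(al),np.cos(al)]])
def st():
    o=ctrl.get_obs(); T=rot(o['eef_rot'])
    print('t',o['time_s'],'corner xy mm',(np.array(o['eef_pos'][:2])-C)@M*1000,'z',o['eef_pos'][2]*1000,'yaw rel',np.degrees(np.arctan2(T[1,1],T[0,1])-al),'tilt',T[2],'F',np.array(o['wrist_force'])[:2]@M,o['wrist_force'][2],'open',o['opening'],'q6',o['q'][5])
E
python3 -c "
from h import *;st();c=ctrl.camera('wrist');print({k:v for k,v in c.items() if k!='color'});save('w1.png',c['color'])"
```

```text
t 2.0 corner xy mm [-203.4968 -177.7667] z 230.76021467093756 yaw rel 89.89192652168262 tilt [ 0.0015  0.0008 -1.    ] F [0.6924 0.0313] -0.8165868232890745 open 0.8006767504446439 q6 -1.8695380448846401
{'camera_matrix': array([[297.3186,   0.    , 256.0203],
       [  0.    , 297.3186, 188.4971],
       [  0.    ,   0.    ,   1.    ]]), 'T_tool_cam': array([[ 0.0002,  0.9543,  0.2989,  0.0756],
       [ 1.    , -0.0004,  0.0006, -0.0003],
       [ 0.0007,  0.2989, -0.9543, -0.1426],
       [ 0.    ,  0.    ,  0.    ,  1.    ]])}
```

View pics/w1.png

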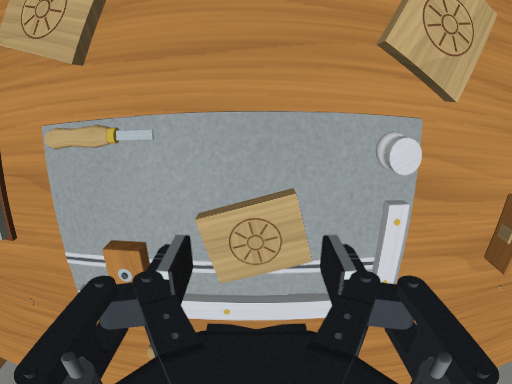

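The close view shows the blank centred between the fingers at about (255,240), with clear board on its near side. Next I go down and push toward the fence.

Call:
{"fn": "arm_command", "kwargs": {
  "plan": [0, 0, 45, 0, 0, 0, 45, 0, 0, 0, 45, 0, 0, 0, 45, 0, 0, 0, 25, 0, 0, 0, 15, 0, 0, 0, 0, 0]
}}

```text
time_s: 2.75
eef_pos: [0.4374, -0.0025, 0.0093]
eef_rot: [-0.003, -0.01, 1.0, 0.001]
wrist_force: [-0.3, -0.2, -0.0]
opening: 0.799
```

Call:
{"fn": "arm_command", "kwargs": {
  "plan": [-8, 0, 0, 0, -8, 0, 0, 0, -8, 0, 0, 0, -5, 0, 0, 0, -5, 0, 0, 0, -5, 0, 0, 0, -5, 0, 0, 0, -5, 0, 0, 0, -5, 0, 0, 0, -5, 0, 0, 0, -5, 0, 0, 0]
}}

```text
time_s: 3.85
eef_pos: [0.5045, -0.0034, 0.0112]
eef_rot: [-0.0, -0.009, 1.0, -0.0]
wrist_force: [-1.8, 0.1, -1.3]
opening: 0.802
```

```bash
python3 -c "
from h import *;st();c=ctrl.camera('top');save('t2.png',cv2.resize(c['color'][100:235,160:370],None,fx=3.8,fy=3.8,interpolation=2))"
```

```text
t 3.85 corner xy mm [-138.7454 -177.3452] z 11.222823726260135 yaw rel 90.01995599619585 tilt [ 0. -0. -1.] F [-1.803   0.1358] -1.317311201703024 open 0.80230224761239 q6 -1.8313565090358526
```

View pics/t2.png

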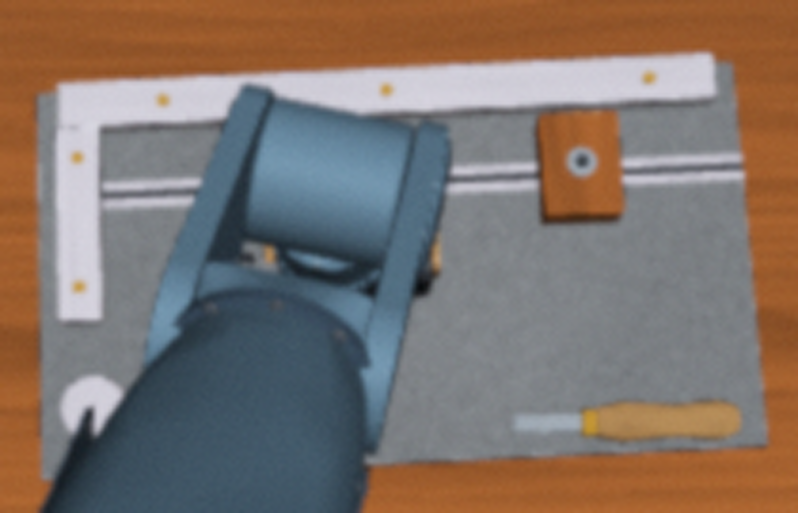

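The arm hides the blank in the top view, but the force shows it sliding at about 1.8 N. I continue with smaller steps.

Call:
{"fn": "arm_command", "kwargs": {
  "plan": [-4, 0, 0, 0, -4, 0, 0, 0, -4, 0, 0, 0, -4, 0, 0, 0, -3, 0, 0, 0, 0, 0, 0, 0]
}}

```text
time_s: 4.5
eef_pos: [0.5238, -0.0031, 0.0114]
eef_rot: [0.0, -0.009, 1.0, -0.0]
wrist_force: [0.3, 1.3, -0.4]
opening: 0.803
```

Call:
{"fn": "arm_command", "kwargs": {
  "plan": [-2, 0, 0, 0, -2, 0, 0, 0, 0, 0, 0, 0]
}}

```text
time_s: 4.8
eef_pos: [0.5274, -0.003, 0.0114]
eef_rot: [0.0, -0.009, 1.0, -0.0]
wrist_force: [-1.0, 1.3, -0.2]
opening: 0.802
```

Call:
{"fn": "arm_command", "kwargs": {
  "plan": [-2, 0, 0, 0, 0, 0, 0, 0]
}}

```text
time_s: 5.0
eef_pos: [0.5294, -0.003, 0.0113]
eef_rot: [0.0, -0.009, 1.0, -0.0]
wrist_force: [0.8, -1.1, 0.3]
opening: 0.802
```

```bash
python3 -c "
from h import *;st();c=ctrl.camera('wrist');save('w3.png',c['color'])"
```

```text
t 5.0 corner xy mm [-113.8692 -177.3479] z 11.326285368742601 yaw rel 90.0205417637283 tilt [-0.0004 -0.0001 -1.    ] F [ 0.7582 -1.1277] 0.338616383730847 open 0.8018733048335832 q6 -1.819027207076936
```

View pics/w3.png

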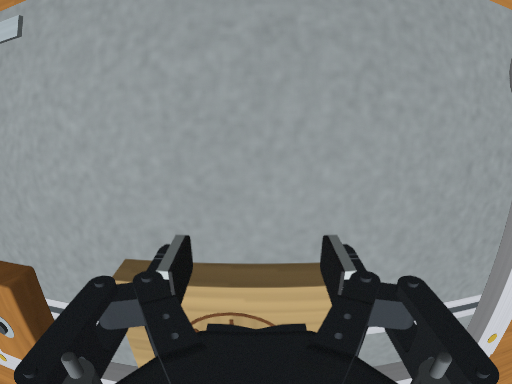

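The near face is square to the jaws and both fingers are touching it. I keep going until the fence resists.

Call:
{"fn": "arm_command", "kwargs": {
  "plan": [-2, 0, 0, 0, -1, 0, 0, 0, 0, 0, 0, 0]
}}

```text
time_s: 5.35
eef_pos: [0.5323, -0.0029, 0.0113]
eef_rot: [0.0, -0.009, 1.0, 0.0]
wrist_force: [-0.3, 1.0, -0.7]
opening: 0.8
```

Call:
{"fn": "arm_command", "kwargs": {
  "plan": [-2, 0, 0, 0, 0, 0, 0, 0]
}}

```text
time_s: 5.55
eef_pos: [0.5323, -0.0028, 0.0109]
eef_rot: [-0.002, -0.009, 1.0, 0.0]
wrist_force: [-7.4, -1.4, 5.3]
opening: 0.802
```

Call:
{"fn": "arm_command", "kwargs": {
  "plan": [-2, 0, 0, 0, 0, 0, 0, 0]
}}

```text
time_s: 5.75
eef_pos: [0.5323, -0.0026, 0.0104]
eef_rot: [-0.004, -0.009, 1.0, 0.0]
wrist_force: [-13.5, -1.8, 8.7]
opening: 0.801
```

Fence contact: the TCP stopped at corner x = -111 with the force rising to 13 N, which fits a 100 mm blank plus half a finger width. I back off, lift, turn 90° and go to the blank's right end.

Call:
{"fn": "arm_command", "kwargs": {
  "plan": [10, 0, 0, 0, 15, 0, 0, 0, 0, 0, -40, 0, 0, 0, -45, 0, 0, 0, -35, 0.142, 0, 0, 0, 0.143, 0, 0, 0, 0.143, 0, 0, 0, 0.143, 0, 0, 0, 0.143, 0, 0, 0, 0.143, 0, 0, 0, 0.143, 0, 0, 0, 0.143, 0, 0, 0, 0.143, 0, 0, 0, 0.143, 0, 0, 0, 0.142, -36, 26, 0, 0, -36, 26, 0, 0, -36, 26, 0, 0, 0, 0, 0, 0, 0, 0, 0, 0],
  "grip": 0.5
}}

```text
time_s: 7.75
eef_pos: [0.5911, -0.1106, 0.1309]
eef_rot: [-0.0, 0.701, 0.713, 0.0]
wrist_force: [-0.7, 0.7, 0.5]
opening: 0.499
```

```bash
cat >> h.py <<'E'
def wplane(c,uv,z,o):
    uv=np.atleast_2d(uv).astype(float); K=c['camera_matrix']; q=np.c_[(uv[:,0]-K[0,2])/K[0,0],(uv[:,1]-K[1,2])/K[1,1]]
    r=np.linalg.norm(q,axis=1)[:,None]; s=q/r*np.sin(r)
    d=np.c_[s[:,0],-s[:,1],-np.cos(r)]@np.array(c['T_tool_cam'])[:3,:3].T@rot(o['eef_rot']).T
    e=np.array(o['eef_pos'])+rot(o['eef_rot'])@np.array(c['T_tool_cam'])[:3,3]
    return ((e+d*((z-e[2])/d[:,2])[:,None])[:,:2]-C)@M*1000
E
python3 -c "
from h import *;st();o=ctrl.get_obs();c=ctrl.camera('wrist');save('w4.png',c['color']);np.save('w4.npy',[c,o],allow_pickle=True)"
```

```text
t 7.75 corner xy mm [ -54.0274 -286.1013] z 130.90846317477755 yaw rel -0.08699796433366858 tilt [ 0.0003  0.0001 -1.    ] F [-0.6807  0.6799] 0.46017339133570734 open 0.49945405770250895 q6 -0.3987479551663151
```

View pics/w4.png

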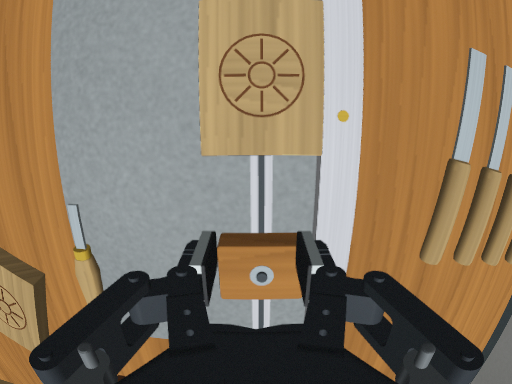

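```bash
python3 -c "
from h import *
c,o=np.load('w4.npy',allow_pickle=True)
print(wplane(c,[[201,155],[322,155],[200,30],[324,30]],.036,o)); print(wplane(c,[[219,234],[297,234]],.044,o))
print(wplane(c,[[325,30],[319,180],[318,190]],.032,o))"
```

```text
[[ -98.3156 -255.6473]
 [   1.3293 -255.6245]
 [ -97.3097 -153.0409]
 [   1.0846 -152.4537]]
[[ -85.1194 -323.1061]
 [ -17.8425 -323.2273]]
[[   2.8315 -151.4188]
 [   0.8122 -278.2266]
 [   0.4742 -287.2218]]
```

The gap runs from the blank end at y ≈ -255 to the block face at y ≈ -325, and the tool is at -286. I go down and push along the fence.

Call:
{"fn": "arm_command", "kwargs": {
  "plan": [-2, 2, 45, 0, 0, 0, 45, 0, 0, 0, 20, 0, 0, 0, 10, 0, 0, 0, 0, 0]
}}

```text
time_s: 8.3
eef_pos: [0.5927, -0.1106, 0.0119]
eef_rot: [-0.0, 0.7, 0.714, -0.0]
wrist_force: [0.7, -0.3, 0.3]
opening: 0.503
```

Call:
{"fn": "arm_command", "kwargs": {
  "plan": [7, 0, 0, 0, 7, 0, 0, 0, 6, 0, 0, 0, 6, 0, 0, 0, 6, 0, 0, 0, 6, 0, 0, 0, 6, 0, 0, 0, 6, 0, 0, 0, 6, 0, 0, 0, 6, 0, 0, 0, 6, 0, 0, 0, 6, 0, 0, 0, 6, 0, 0, 0, 6, 0, 0, 0, 6, 0, 0, 0, 6, 0, 0, 0, 6, 0, 0, 0, 6, 0, 0, 0, 6, 0, 0, 0, 0, 0, 0, 0]
}}

```text
time_s: 10.3
eef_pos: [0.5908, 0.0054, 0.0111]
eef_rot: [-0.0, 0.7, 0.714, 0.0]
wrist_force: [0.1, 0.3, 0.1]
opening: 0.506
```

```bash
python3 -c "
from h import *;st()"
```

```text
t 10.3 corner xy mm [ -52.2999 -170.1323] z 11.12828280306117 yaw rel 0.045073062138560216 tilt [ 0.0007 -0.0002 -1.    ] F [0.1162 0.2712] 0.07605703566475847 open 0.5057010632313595 q6 -0.21109720313020372
```

Call:
{"fn": "arm_command", "kwargs": {
  "plan": [5, 0, 0, 0, 5, 0, 0, 0, 5, 0, 0, 0, 4, 0, 0, 0, 3, 0, 0, 0, 2, 0, 0, 0, 0, 0, 0, 0]
}}

```text
time_s: 11.0
eef_pos: [0.5905, 0.0286, 0.0113]
eef_rot: [-0.0, 0.701, 0.714, 0.0]
wrist_force: [0.2, -0.2, -0.5]
opening: 0.5
```

Call:
{"fn": "arm_command", "kwargs": {
  "plan": [2, 0, 0, 0, 2, 0, 0, 0, 0, 0, 0, 0]
}}

```text
time_s: 11.3
eef_pos: [0.5907, 0.0321, 0.0114]
eef_rot: [0.0, 0.701, 0.713, 0.0]
wrist_force: [0.8, -1.5, -0.8]
opening: 0.497
```

Call:
{"fn": "arm_command", "kwargs": {
  "plan": [2, 0, 0, 0, 0, 0, 0, 0]
}}

```text
time_s: 11.5
eef_pos: [0.5909, 0.0322, 0.0115]
eef_rot: [0.001, 0.7, 0.714, -0.001]
wrist_force: [-0.1, -9.8, -0.6]
opening: 0.503
```

Call:
{"fn": "arm_command", "kwargs": {
  "plan": [2, 0, 0, 0, 0, 0, 0, 0]
}}

```text
time_s: 11.7
eef_pos: [0.5909, 0.0322, 0.0115]
eef_rot: [0.002, 0.7, 0.714, -0.002]
wrist_force: [-0.8, -17.9, 0.2]
opening: 0.5
```

The end stop resisted at TCP y = -143 (18 N), so the blank is home along y. I back off, lift and look.

Call:
{"fn": "arm_command", "kwargs": {
  "plan": [-10, 0, 0, 0, -15, 0, 0, 0, 0, 0, -40, 0, 0, 0, -45, 0, 0, 0, -45, 0, 0, 0, -40, 0, 0, 0, 0, 0, 0, 0, 0, 0]
}}

```text
time_s: 12.5
eef_pos: [0.5916, 0.0108, 0.1826]
eef_rot: [0.001, 0.701, 0.713, 0.001]
wrist_force: [-0.9, 0.2, -1.0]
opening: 0.502
```

```bash
python3 -c "
from h import *;st();o=ctrl.get_obs();c=ctrl.camera('wrist');save('w5.png',cv2.resize(c['color'][:250,100:412],None,fx=2.4,fy=2.4,interpolation=2));np.save('w5.npy',[c,o],allow_pickle=True)"
```

```text
t 12.5 corner xy mm [ -51.4416 -164.7057] z 182.6033954567386 yaw rel 0.0006133449087716762 tilt [-0.0001  0.0028 -1.    ] F [-0.9249  0.2431] -1.0274562415125077 open 0.5015086228336564 q6 -0.20042251608526782
```

View pics/w5.png

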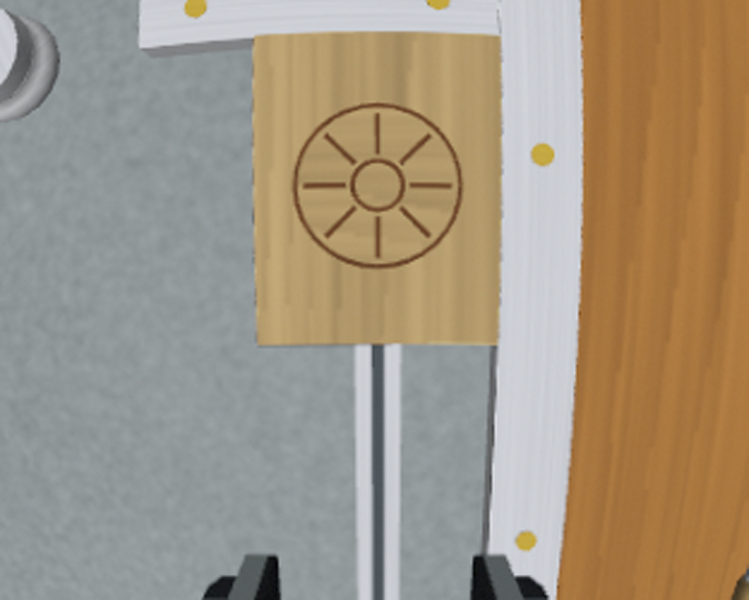

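The blank looks flush in the corner: its edges meet the fence at crop column ~500 and the stop at row ~35. It stands 4 mm above the fence, so a small gap could be hidden. I'll do a light seating push towards the fence before the block.

Call:
{"fn": "arm_command", "kwargs": {
  "plan": [0, 0, 0, -0.142, 0, 0, 0, -0.143, 0, 0, 0, -0.143, 0, 0, 0, -0.143, 0, 0, 0, -0.143, 0, 0, 0, -0.143, 0, 0, 0, -0.143, 0, 0, 0, -0.143, 0, 0, 0, -0.143, 0, 0, 0, -0.143, 0, 0, 0, -0.142, 30, 33, 0, 0, 30, 33, 0, 0, 30, 33, 0, 0, 0, 0, 45, 0, 0, 0, 45, 0, 0, 0, 45, 0, 0, 0, 25, 0, 0, 0, 10, 0, 0, 0, 0, 0],
  "grip": 0.8
}}

```text
time_s: 14.55
eef_pos: [0.4968, 0.1084, 0.0089]
eef_rot: [-0.003, -0.009, 1.0, 0.0]
wrist_force: [-0.9, -0.2, 0.3]
opening: 0.803
```

Call:
{"fn": "arm_command", "kwargs": {
  "plan": [-8, 0, 0, 0, -8, 0, 0, 0, -4, 0, 0, 0, -4, 0, 0, 0, -2, 0, 0, 0, 0, 0, 0, 0]
}}

```text
time_s: 15.15
eef_pos: [0.5255, 0.109, 0.0116]
eef_rot: [0.0, -0.009, 1.0, -0.0]
wrist_force: [0.2, -0.2, 0.8]
opening: 0.798
```

```bash
python3 -c "
from h import *;st()"
```

```text
t 15.15 corner xy mm [-115.7401  -65.3339] z 11.586110438930236 yaw rel 90.02431828680925 tilt [-0.0006 -0.     -1.    ] F [ 0.1645 -0.1887] 0.8232799594586313 open 0.7982202399507355 q6 -1.6058190041775073
```

Contact is expected at about x = -111.

Call:
{"fn": "arm_command", "kwargs": {
  "plan": [-2, 0, 0, 0, -2, 0, 0, 0, 0, 0, 0, 0]
}}

```text
time_s: 15.45
eef_pos: [0.5293, 0.109, 0.0113]
eef_rot: [0.0, -0.009, 1.0, -0.0]
wrist_force: [1.1, -0.0, 0.4]
opening: 0.801
```

Call:
{"fn": "arm_command", "kwargs": {
  "plan": [-2, 0, 0, 0, 0, 0, 0, 0]
}}

```text
time_s: 15.65
eef_pos: [0.53, 0.1092, 0.011]
eef_rot: [-0.001, -0.009, 1.0, 0.0]
wrist_force: [-4.2, -0.4, 3.5]
opening: 0.803
```

Call:
{"fn": "arm_command", "kwargs": {
  "plan": [-1, 0, 0, 0, 0, 0, 0, 0]
}}

```text
time_s: 15.85
eef_pos: [0.53, 0.1093, 0.0108]
eef_rot: [-0.002, -0.009, 1.0, -0.0]
wrist_force: [-7.2, -0.3, 5.7]
opening: 0.799
```

```bash
python3 -c "
from h import *;st()"
```

```text
t 15.85 corner xy mm [-111.2208  -65.1458] z 10.772167903449544 yaw rel 90.06377374855693 tilt [ 0.0044  0.     -1.    ] F [-7.2395 -0.1784] 5.734908964319485 open 0.7987203110301392 q6 -1.6056825160943646
```

The contact is the same (x = -111.2), so the blank was already seated on the fence. Next is the stop block.

Call:
{"fn": "arm_command", "kwargs": {
  "plan": [10, 0, 0, 0, 12, 0, 0, 0, 0, 0, -45, 0, 0, 0, -45, 0, 0, 0, -45, 0, 0, 0, -15, 0.142, 0, 0, 0, 0.143, 0, 0, 0, 0.143, 0, 0, 0, 0.143, 0, 0, 0, 0.143, 0, 0, 0, 0.143, 0, 0, 0, 0.143, 0, 0, 0, 0.143, 0, 0, 0, 0.143, 0, 0, 0, 0.143, 0, 0, 0, 0.142],
  "grip": 0.4
}}

```text
time_s: 17.45
eef_pos: [0.5101, 0.1087, 0.1613]
eef_rot: [0.0, 0.703, 0.711, 0.0]
wrist_force: [-0.2, -1.2, -0.7]
opening: 0.398
```

Call:
{"fn": "arm_command", "kwargs": {
  "plan": [-41, 9, 0, 0, -41, 9, 0, 0, -41, 9, 0, 0, -41, 9, 0, 0, -41, 9, 0, 0, -41, 9, 0, 0, -41, 9, 0, 0, -41, 9, 0, 0, -41, 8, 0, 0, 0, 0, 0, 0, 0, 0, 0, 0]
}}

```text
time_s: 18.55
eef_pos: [0.5963, -0.2596, 0.1608]
eef_rot: [-0.0, 0.701, 0.713, 0.0]
wrist_force: [-0.6, -0.2, 0.0]
opening: 0.398
```

```bash
python3 -c "
from h import *;st();o=ctrl.get_obs();c=ctrl.camera('wrist');save('w6.png',c['color']);np.save('w6.npy',[c,o],allow_pickle=True)"
```

```text
t 18.55 corner xy mm [ -51.4876 -435.1122] z 160.82116623720916 yaw rel -0.1103502215040335 tilt [ 0.0003  0.0001 -1.    ] F [-0.5917 -0.178 ] 0.040594718077374775 open 0.3976820009417973 q6 -0.608806760684491
```

View pics/w6.png

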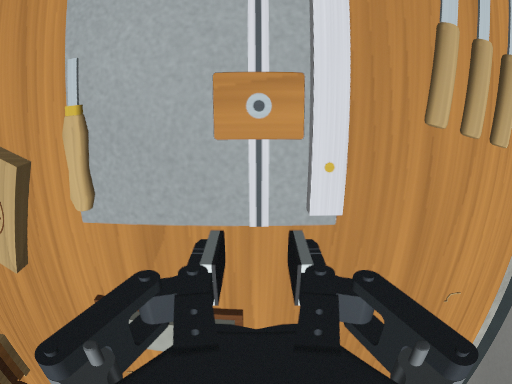

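The block is ahead, with its right face at row ~139, and the fingers stand behind it over the free track. The stone is farther right, clear of the tool. I go down and push.

Call:
{"fn": "arm_command", "kwargs": {
  "plan": [0, 1, 45, 0, 0, 0, 45, 0, 0, 0, 35, 0, 0, 0, 15, 0, 0, 0, 0, 0]
}}

```text
time_s: 19.1
eef_pos: [0.5961, -0.2564, 0.019]
eef_rot: [-0.002, 0.7, 0.714, -0.0]
wrist_force: [-0.5, -0.2, -0.8]
opening: 0.401
```

Call:
{"fn": "arm_command", "kwargs": {
  "plan": [10, 0, 0, 0, 10, 0, 0, 0, 8, 0, 0, 0, 8, 0, 0, 0, 10, 0, 0, 0, 10, 0, 0, 0, 10, 0, 0, 0, 10, 0, 0, 0, 10, 0, 0, 0, 10, 0, 0, 0, 10, 0, 0, 0, 10, 0, 0, 0, 10, 0, 0, 0, 10, 0, 0, 0, 10, 0, 0, 0, 10, 0, 0, 0, 10, 0, 0, 0, 10, 0, 0, 0, 10, 0, 0, 0, 0, 0, 0, 0]
}}

```text
time_s: 21.1
eef_pos: [0.594, -0.0709, 0.021]
eef_rot: [-0.001, 0.7, 0.714, 0.0]
wrist_force: [0.8, 0.1, 0.3]
opening: 0.402
```

```bash
python3 -c "
from h import *;st()"
```

```text
t 21.1 corner xy mm [ -50.4255 -246.451 ] z 21.00043451823191 yaw rel 0.07207882868042241 tilt [ 0.0011 -0.0005 -1.    ] F [0.7584 0.0596] 0.3070730687210002 open 0.4016383946264519 q6 -0.33712375969830355
```

Call:
{"fn": "arm_command", "kwargs": {
  "plan": [6, 0, 0, 0, 6, 0, 0, 0, 6, 0, 0, 0, 6, 0, 0, 0, 5, 0, 0, 0, 3, 0, 0, 0, 2, 0, 0, 0, 0, 0, 0, 0]
}}

```text
time_s: 21.9
eef_pos: [0.5937, -0.0383, 0.0213]
eef_rot: [-0.0, 0.701, 0.713, 0.0]
wrist_force: [0.2, -0.0, -0.2]
opening: 0.4
```

Call:
{"fn": "arm_command", "kwargs": {
  "plan": [2, 0, 0, 0, 2, 0, 0, 0, 2, 0, 0, 0, 0, 0, 0, 0]
}}

```text
time_s: 22.3
eef_pos: [0.5937, -0.0325, 0.0214]
eef_rot: [0.0, 0.701, 0.713, 0.0]
wrist_force: [-0.2, -1.2, -0.0]
opening: 0.403
```

Call:
{"fn": "arm_command", "kwargs": {
  "plan": [2, 0, 0, 0, 0, 0, 0, 0]
}}

```text
time_s: 22.5
eef_pos: [0.5936, -0.0306, 0.0214]
eef_rot: [-0.0, 0.701, 0.713, 0.0]
wrist_force: [-0.5, -1.3, 0.2]
opening: 0.398
```

Call:
{"fn": "arm_command", "kwargs": {
  "plan": [2, 0, 0, 0, 0, 0, 0, 0]
}}

```text
time_s: 22.7
eef_pos: [0.5936, -0.0286, 0.0213]
eef_rot: [0.0, 0.701, 0.713, 0.0]
wrist_force: [-0.7, -0.4, 0.8]
opening: 0.401
```

Call:
{"fn": "arm_command", "kwargs": {
  "plan": [1, 0, 0, 0, 0, 0, 0, 0]
}}

```text
time_s: 22.9
eef_pos: [0.5936, -0.0279, 0.0214]
eef_rot: [0.0, 0.701, 0.713, -0.0]
wrist_force: [0.1, -2.4, 1.0]
opening: 0.401
```

Call:
{"fn": "arm_command", "kwargs": {
  "plan": [1, 0, 0, 0, 0, 0, 0, 0]
}}

```text
time_s: 23.1
eef_pos: [0.5936, -0.0278, 0.0214]
eef_rot: [0.001, 0.701, 0.714, -0.001]
wrist_force: [0.4, -5.6, 0.5]
opening: 0.395
```

Call:
{"fn": "arm_command", "kwargs": {
  "plan": [2, 0, 0, 0, 0, 0, 0, 0]
}}

```text
time_s: 23.3
eef_pos: [0.5936, -0.0277, 0.0214]
eef_rot: [0.002, 0.701, 0.714, -0.002]
wrist_force: [-1.6, -13.7, -1.2]
opening: 0.402
```

Call:
{"fn": "arm_command", "kwargs": {
  "plan": [2, 0, 0, 0, 0, 0, 0, 0]
}}

```text
time_s: 23.5
eef_pos: [0.5937, -0.0277, 0.0215]
eef_rot: [0.003, 0.701, 0.714, -0.002]
wrist_force: [-2.3, -21.3, -1.8]
opening: 0.4
```

Snug: the stop position is 59.9 mm behind the earlier one on the blank, exactly the block's 60 mm. I retreat and check.

Call:
{"fn": "arm_command", "kwargs": {
  "plan": [-10, 0, 0, 0, -15, 0, 0, 0, -10, 0, -40, 0, 0, 0, -45, 0, 0, 0, -45, 0, 0, 0, -45, 0, 0, 0, 0, 0, 0, 0, 0, 0]
}}

```text
time_s: 24.3
eef_pos: [0.5949, -0.058, 0.1979]
eef_rot: [0.001, 0.701, 0.713, 0.001]
wrist_force: [0.7, 0.8, -1.1]
opening: 0.403
```

```bash
python3 -c "
from h import *;st();o=ctrl.get_obs();c=ctrl.camera('wrist');save('w7.png',cv2.resize(c['color'][:260,100:412],None,fx=2.3,fy=2.3,interpolation=2))"
```

```text
t 24.3 corner xy mm [ -49.2785 -233.5927] z 197.91133951529858 yaw rel 0.018685156409126 tilt [-0.0004  0.0033 -1.    ] F [0.6808 0.7671] -1.0783226654273945 open 0.40294302573245894 q6 -0.3142731439189224
```

View pics/w7.png

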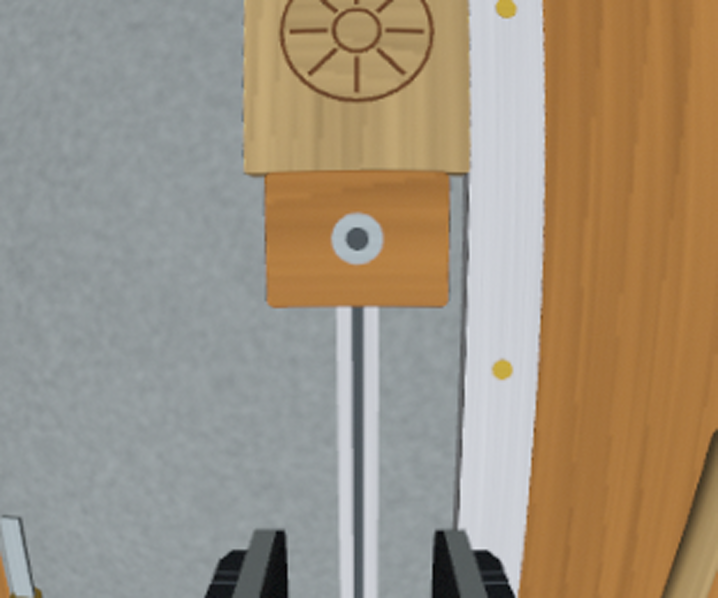

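The block sits tight on the blank's end (crop row ~172), and the blank is still flush on the fence (column ~468). The gripper is clear of everything, so I hand in.

```bash
python3 -c "
from h import *;print(ctrl.hand_in())"
```

```text
the job is handed in; nothing more can be done
None
```

The blank is home in the corner and the stop block is snug against its free end. I handed the job in at about 24 s of the 64 s allowed.

**What I did:** I pushed the smallest blank (the one on the board) square onto the back fence. Then I slid it along the fence to the end stop, gave it a light seating push toward the fence, and pushed the block up against it. I aimed every push at the blank or the block only, and the blank was never gripped or lifted.

**Last checks:**
- **Fence:** both pushes against it stopped at the same place, x = -111 mm. That matches a 100 mm blank plus half a finger width.
- **End stop:** the blank stopped firmly, with about 18 N of resistance.
- **Block:** it stopped 59.9 mm behind the blank's end contact, against its 60 mm length, at about 21 N.
- **Close views:** the blank looked flush on the fence and the end stop before the block went on. The last view showed it still flush on the fence and tight against the block, but did not show the end-stop side.

**Disagreements and limits:**
- My first camera estimate of the corner was about 2–3 mm off in x compared with the block's track position. I relied on contact force instead.
- I did not measure the gouge, tin, mallet and stone again at the end. No push was aimed near them and I saw no unexpected contact forces.

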